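# Press the seals of a batch of perfume bottles under a toggle clamp

## Task

First take the white jar with the pink lid out of the press nest and stand it on the round cork mat. Then stand all the yellow-capped amber bottles that stand on the bench (two or three) upright in the nest together, swing the red toggle clamp arm over centre down onto their caps so that it presses on every one and holds by itself for a couple of seconds with your hand off it, and swing it fully back open while the bottles stay in the nest. Finally stand all those bottles upright inside the wooden tray; leave everything else on the bench alone.

Things in the scene. Friction and masses are not known exactly. Their poses are not given: they have to be found in the camera images.
- station: Fixed press station: aluminium base plate 230 x 270 x 12 mm (x from -57 to 173 mm) carrying a channel nest and a toggle clamp. Origin on the bench under the nest's centre; +z up, +x level from the nest towards the clamp hinge, y along the channel. Two hinge lugs stand at x=130 mm, up to 128 mm high, within 32 mm of y=0.
- nest (a point): Centre of the nest channel's floor, 12 mm above the bench; axes as station. The channel is 62 mm wide (x), 246 mm long (y); white fences round it 10 to 12 mm thick rise 14 mm above its floor. The bottles stand in one row along y, within 100 mm of the centre to be under the press bar; 75 mm spacing (y = -75, 0, 75) leaves room for fingers that close along x.
- clamp_hinge (a point): Centre of the clamp's hinge, on the station at x=130, y=0, z=110 mm; the hinge axis is the station's y axis.
- clamp (a joint): Clamp angle, rad: 0 = arm level, its bar resting on the bottle caps (falls on to -0.12 if none is there); grows as the arm swings up towards the station's +x; 1.95 = fully open, 22 degrees past upright, its handle 300 mm above the bench. The heavy damped arm falls slowly to whichever side it is on; dead centre near 1.5. About 5 N at the handle moves it; it presses the caps with 6 N in all.
- clamp_arm: The moving clamp arm (red bar 205 mm long, 22 mm wide, 14 mm thick; steel press bar with rubber underside 220 mm long across it, 130 mm from the hinge). Origin on the hinge; when closed its axes are those of the station, the arm pointing to its own -x.
- clamp_handle (a point): Centre of the red round T-handle at the arm's tip: 16 mm diameter, 140 mm long along the arm's y axis (level at every angle), at x=-205, z=+25 mm in the arm's frame. Its two halves, 15 to 65 mm either side of this point, can be pinched from above with fingers closing along the station's x; the stem is only at the centre.
- bottle_a: Amber glass bottle with black cap and yellow cap disc, white label: body 48 mm diameter up to 64 mm high, then narrowing to the cap of 31 mm diameter; 92 mm high in all, about 0.16 kg, thick heavy base. Origin at the centre of its underside, z up its axis. May be absent (None).
- bottle_b: Another bottle the same as bottle_a. May be absent.
- bottle_c: Another bottle the same as bottle_a. May be absent.
- jar: White plastic jar with a pink lid, 58 mm diameter, 62 mm high, 0.14 kg, bottom-heavy. Origin at the centre of its underside. Starts standing in the nest.
- mat: Round cork mat fixed to the bench, 130 mm diameter, 6 mm thick. Origin at the centre of its underside.
- tray: Wooden open tray fixed to the bench, 230 (x) x 160 (y) x 22 mm high, walls 6 mm, floor 6 mm thick. Origin at the centre of its underside.
- tray_in (a point): Centre of the tray's inner floor; axes as tray. The inside measures 218 (x) x 148 (y) mm.
- small_amber: Bystander: small amber bottle with plain black cap, 40 mm diameter, 76 mm high; leave alone.
- small_clear: Bystander: small clear bottle with white cap disc, 40 mm diameter, 76 mm high; leave alone.
- small_white: Bystander: small amber bottle with white cap disc, 40 mm diameter, 76 mm high; leave alone.
- pink_cup: Bystander: pink cup, 72 mm diameter, 100 mm high; leave alone.
- wash_bottle: Bystander: white wash bottle with a spout, 64 mm diameter, 178 mm high; leave alone.
- weight: Bystander: steel calibration weight with a knob, 40 mm diameter, 64 mm high; leave alone.

How it is judged:
By the outcome, as a careful person would: the job done as asked, in the order asked, and still so for the second after the job is handed in, with the robot touching nothing.
Of bottle_a, bottle_b, bottle_c only 2 to 3 are there at a start; the rules pass over those that are not, and their reading is None.
At some moment in a run one of bottle_a, bottle_b, bottle_c, jar may be knocked a few centimetres aside while the robot is not near it.
It also fails if it takes over 210 s, if anything falls off the work surface, if the arm or the gripper's body presses on something with over 40 N, if the wrist force passes 120 N, or if a joint passes its speed limit or range.

## Robot

A 7-joint arm with a two-finger parallel gripper is mounted at the origin on the work surface. World frame = base frame: x ahead of the robot, y to its left, z up, the work surface at z = 0. Lengths are in m, angles in rad, forces in N, time in s.
With the tool pointing down it reaches from about 0.425 to 0.925 m from the base axis. Payload 6.8 kg.
Tool frame: the origin (TCP) lies midway between the tips of the shut fingers; the grasp point (between the pads) lies 19 mm behind it; z points along the fingers, y is the line along which they close (so a half turn about z gives the same grasp; the last joint's range is limited). The gripper opens to 85 mm and grips with 20 to 120 N. Pads are 22 mm wide; open, the fingers measure 114 mm over their backs; the gripper's body (76 mm by 85 mm) begins 54 mm behind the grasp point. The pads swing forward as they close: fully open they stand 13 mm farther back than shut.
Start: joints at [1.208, 0.477, 0.022, 1.555, -0.011, 1.109, -0.083], TCP at [0.17, -0.653, 0.231] pointing down, gripper open.
Joint ranges: [-2.96, 2.96], [-0.34, 2.1], [-1.41, 1.46], [0.24, 2.44], [-1.37, 4.51], [0.17, 1.92], [-2.96, 2.96]. Speed limits (rad/s): [2.39, 2.39, 3.14, 3.14, 3.14, 3.14, 3.14].

## Interface

Orientations are given as a rotation vector (axis times angle).
In Python, from bench import status, vision, r gives the robot as it stands. The module is installed in compiled form; this text tells all that it offers.
- The arm moves only by the shell command python3 -m handwheel 'ROWS' [OPENING] [FORCE]. ROWS is JSON, a list of rows, each an object with "dp": the shift along the tool's x, y, z in m, a list of three; "delta_rot": the turn, a rotation vector about the tool's x, y, z in rad, a list of three. In form: [{"dp": [x, y, z], "delta_rot": [rx, ry, rz]}, ...]. A call has 1 to 12 rows; each row is the pose to reach, as a shift and turn from the pose commanded when the call began, along the tool's axes at that moment; what a row does not reach only later rows make up. A row lasts 1/8 s, in which the tool goes at most 62.5 mm and 10.7 degrees, less where a joint would pass 70% of its speed; a pose out of reach is approached as far as the arm can. A call with a gripper value outside its range is refused whole. OPENING is the opening, from 0 (shut) to 1 (fully open), set as the call begins (- or left out, the last holds). The fingers move at their own pace and stop on an object; FORCE is the grip in N (left out, the last holds). Time passes only in rows, so rows that repeat a pose let the fingers close. It gives the time, the measured TCP pose, the force, the opening and the grip force at its end, in the units of the state.
- status.get_obs(): the state, without advancing time (a new reading comes with each control period).
- vision.grab_frame(name): name is "scene" or "top"; returns a dict with "img" (480x640x3 uint8, blue, green, red), "fovy" (degrees; the focal length in pixels is half the picture's height over the tangent of half this angle, whatever the lens; pixels are square), "cx", "cy" (the principal point, pixels), "world_from_camera" (4x4, takes a point from camera to world coordinates). Camera axes: x right, y up, looking along -z (the intrinsics and any distortion apply to the point x, -y, -z); pixel columns grow to the right and rows downward; lengths in m; the calibration is good to about 2 mm. A picture is of the moment at which its call begins. There is no depth.
- r.hand_in(): hands the job in; it is judged then, once.
The state is a dict: "clock": time; "joints": joint angles; "qvel": joint speeds; "tau": joint torques, N m; "tcp_pos": TCP position; "orientation": TCP orientation; "contact_force": force on the tool from outside, world axes, zero at the start; "moment": the same for the moment, N m; "grip_width": finger opening in m; "gripper_force": force on a finger pad.
Only numpy, scipy, OpenCV 4.12 (cv2) and the standard library are available. Lean on these libraries where they do the work, as an engineer would, in place of code of your own. Each camera call takes 0.05 s, during which the arm holds its last target. There are 200 camera calls.

## Working session

There is one attempt and no reset: what is moved stays moved. The work goes in short steps, Python scripts to look and compute and a shell command to move; the robot and the scene stay as the last step left them, time stands still between calls to the robot, and variables do not carry over. Pictures are saved under pics/ and viewed, at most 14 in all, crops included, and the job is handed in when it is done.

```bash
mkdir -p pics
cat > h.py <<'E'
import numpy as np, cv2
from bench import status, vision, r
def grab(n,save=None):
    f=vision.grab_frame(n)
    if save: cv2.imwrite(f'pics/{save}.png',f['img'])
    return f
def ray(f,u,v):
    F=240/np.tan(np.radians(f['fovy'])/2); T=np.array(f['world_from_camera'])
    d=T[:3,:3]@np.array([(u-f['cx'])/F,-(v-f['cy'])/F,-1]); return T[:3,3],d/np.linalg.norm(d)
def onz(f,u,v,z):
    o,d=ray(f,u,v); return o+d*(z-o[2])/d[2]
def proj(f,p):
    F=240/np.tan(np.radians(f['fovy'])/2); T=np.array(f['world_from_camera'])
    c=T[:3,:3].T@(np.array(p)-T[:3,3]); return f['cx']+F*c[0]/-c[2], f['cy']-F*c[1]/-c[2]
def cross(r1,r2):
    (o,d),(p,e)=r1,r2
    A=np.stack([d,-e],1); s=np.linalg.lstsq(A,p-o,rcond=None)[0]
    a=o+d*s[0]; b=p+e*s[1]; return (a+b)/2, np.linalg.norm(a-b)
E
python3 - <<'E'
from h import *
for n in('scene','top'):
    f=grab(n,n+'0'); print(n,{k:v for k,v in f.items() if k!='img'})
print(status.get_obs())
E
```

```text
scene {'fovy': 53.38930834503838, 'cx': 311.68474262204256, 'cy': 234.58719564014933, 'world_from_camera': array([[ 0.33930866, -0.72811377,  0.59558372,  1.234748  ],
       [ 0.94064191,  0.26794489, -0.20832266, -0.23536016],
       [-0.00790101,  0.63091669,  0.77581035,  0.94388947],
       [ 0.        ,  0.        ,  0.        ,  1.        ]])}
top {'fovy': 54.96926813666594, 'cx': 314.8451489065822, 'cy': 233.26308771327382, 'world_from_camera': array([[ 0.00527241,  0.99322644, -0.11607515,  0.47633152],
       [-0.99949367,  0.00887655,  0.03055502, -0.00149481],
       [ 0.0313784 ,  0.11585528,  0.99277034,  1.03807842],
       [ 0.        ,  0.        ,  0.        ,  1.        ]])}
{'clock': 0.1, 'joints': array([ 1.20793046,  0.47774745,  0.02231888,  1.55632514, -0.01147452,
        1.10927437, -0.0831237 ]), 'qvel': array([ 0.00060185, -0.00226295, -0.00051877, -0.00202386, -0.00060573,
        0.00135037,  0.00038084]), 'tau': array([ 4.22962534e-03, -5.97761786e+01,  1.61360197e+00, -2.81958926e+01,
        1.28467727e-02,  4.99698421e-03, -1.33044858e-05]), 'tcp_pos': array([ 0.16998133, -0.65271569,  0.23041393]), 'orientation': array([-3.11455439e+00, -3.98947033e-01,  5.26596863e-04]), 'contact_force': array([-0.05521948,  0.76110784, -0.28072369]), 'moment': array([-0.0195481 , -0.00760708,  0.02249176]), 'gripper_force': 0.0, 'grip_width': 0.08522603668088975}
```

View pics/scene0.png

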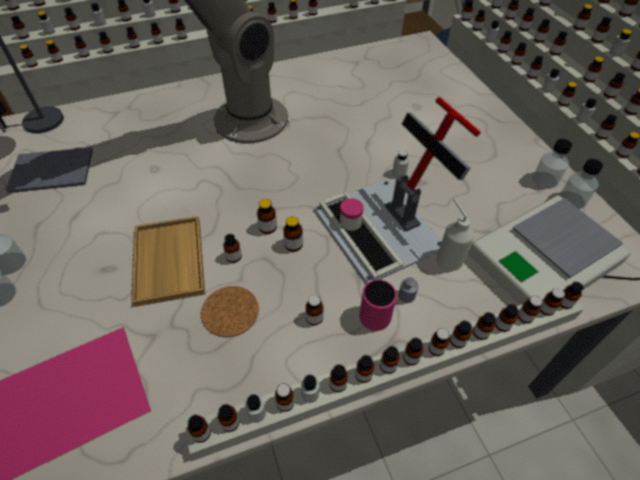

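View pics/top0.png

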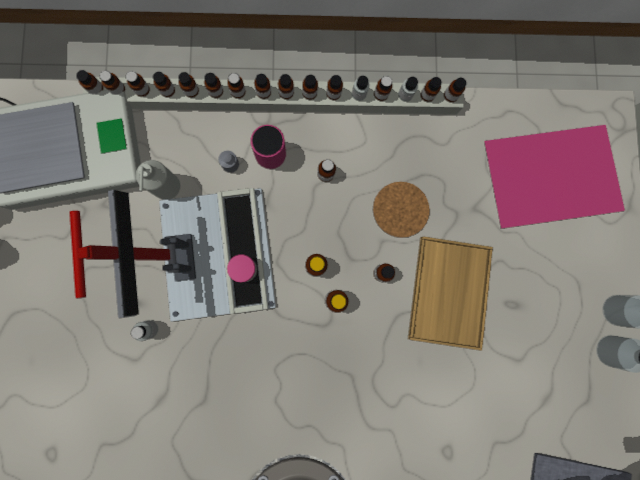

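```bash
cat >> h.py <<'E'
def blobs(f,lo,hi,roi,amin=30):
    u0,v0,u1,v1=roi; im=f['img'][v0:v1,u0:u1]
    m=cv2.inRange(cv2.cvtColor(im,cv2.COLOR_BGR2HSV),np.array(lo),np.array(hi))
    n,l,s,c=cv2.connectedComponentsWithStats(m)
    out=[]
    for i in range(1,n):
        if s[i,4]>=amin: out.append((s[i,4],c[i]+[u0,v0],(l==i).astype(np.uint8)))
    return sorted(out,key=lambda t:-t[0])
YEL=((20,150,80),(35,255,255)); PINK=((155,100,60),(178,255,255)); WOOD=((10,70,60),(22,200,255)); RED=((0,180,60),(4,255,255))
RT=(140,180,500,360); RS=(120,170,460,350)
def ang(p): return np.degrees(np.arctan2(p[1],p[0]))
E
python3 - <<'E'
from h import *
t=grab('top');s=grab('scene')
for nm,c,a in(('yel',YEL,25),('pink',PINK,60),('wood',WOOD,200)):
    B=blobs(t,*c,RT,a);S=blobs(s,*c,RS,a)
    print(nm,[(b[0],b[1].round(1)) for b in B],[(b[0],b[1].round(1)) for b in S])
    for b in B:
        for q in S:
            p,e=cross(ray(t,*b[1]),ray(s,*q[1]))
            if e<.012: print('  ',b[1].round(),q[1].round(),p.round(4),'gap',round(e,4))
# wood rects
for b in blobs(t,*WOOD,RT,500):
    k=cv2.findContours(cv2.morphologyEx(b[2],cv2.MORPH_CLOSE,np.ones((5,5))),0,2)[0]
    k=max(k,key=cv2.contourArea); R=cv2.minAreaRect(k); P=cv2.boxPoints(R)+[RT[0],RT[1]]
    print('rect',R,[onz(t,*p,.022)[:2].round(4) for p in P])
# dark channel
m=cv2.cvtColor(t['img'],cv2.COLOR_BGR2GRAY)[185:325,205:285]
hs=cv2.cvtColor(t['img'],cv2.COLOR_BGR2HSV)[185:325,205:285]
d=((m<50)|cv2.inRange(hs,np.array(PINK[0]),np.array(PINK[1]))>0).astype(np.uint8)
n,l,st,c=cv2.connectedComponentsWithStats(d); i=1+st[1:,4].argmax()
k=max(cv2.findContours((l==i).astype(np.uint8),0,2)[0],key=cv2.contourArea)
R=cv2.minAreaRect(k);P=cv2.boxPoints(R)+[205,185];print('chan',R,P.round(1),[onz(t,*p,.019)[:2].round(4) for p in P])
for n,f in(('t',t),('s',s)):
    print(n,[(b[0],b[1].round(1),cv2.minAreaRect(cv2.findNonZero(b[2]))) for b in blobs(f,*RED,(40,90,500,330),80)])
cv2.imwrite('pics/c1.png',np.hstack([cv2.resize(t['img'][180:330,60:290],None,fx=3,fy=3,interpolation=2)[:,:690]]))
E
```

```text
yel [(np.int32(179), array([338.2, 301.2])), (np.int32(174), array([316.7, 263.4]))] [(np.int32(87), array([291.9, 221. ])), (np.int32(82), array([264.7, 203.3]))]
   [338. 301.] [265. 203.] [ 0.4479 -0.0797  0.0906] gap 0.0012
   [317. 263.] [292. 221.] [ 0.5247 -0.0354  0.0905] gap 0.0013
pink [(np.int32(622), array([240.8, 267.9])), (np.int32(165), array([496.8, 193.1]))] [(np.int32(862), array([375.8, 312.3])), (np.int32(385), array([351. , 208.1])), (np.int32(161), array([123.4, 340.2]))]
   [241. 268.] [351. 208.] [0.5153 0.1219 0.0662] gap 0.0027
wood [(np.int32(7685), array([450.4, 293.1])), (np.int32(2468), array([400.8, 209.1]))] [(np.int32(5493), array([167.1, 261. ])), (np.int32(2308), array([229.4, 311.1]))]
   [450. 293.] [167. 261.] [ 0.4644 -0.3416 -0.0028] gap 0.0019
   [401. 209.] [229. 311.] [ 0.6552 -0.2313 -0.0007] gap 0.0013
rect ((310.8104553222656, 112.9151382446289), (74.69790649414062, 105.66426086425781), 7.016501426696777) [array([ 0.3617, -0.235 ]), array([ 0.5913, -0.2682]), array([ 0.5722, -0.435 ]), array([ 0.3425, -0.3973])]
rect ((260.7500305175781, 29.25), (56.56854248046875, 54.44721603393555), 45.0) [array([ 0.6519, -0.137 ]), array([ 0.7413, -0.2252]), array([ 0.6504, -0.3143]), array([ 0.5628, -0.2257])]
chan ((35.37403106689453, 65.7004623413086), (108.69757080078125, 30.019290924072266), 82.97159576416016) [[218.8 198.6]
 [248.6 194.9]
 [261.9 302.8]
 [232.1 306.5]] [array([0.6714, 0.1818]), array([0.6805, 0.1158]), array([0.4419, 0.0817]), array([0.4337, 0.1461])]
t [(np.int32(896), array([ 78.4, 253.4]), ((42.38832092285156, 163.43653869628906), (86.2801742553711, 19.521692276000977), 85.91438293457031))]
s [(np.int32(321), array([455.5, 118. ]), ((417.58154296875, 27.467693328857422), (41.047813415527344, 39.27277374267578), 86.8201675415039))]
```

View pics/c1.png

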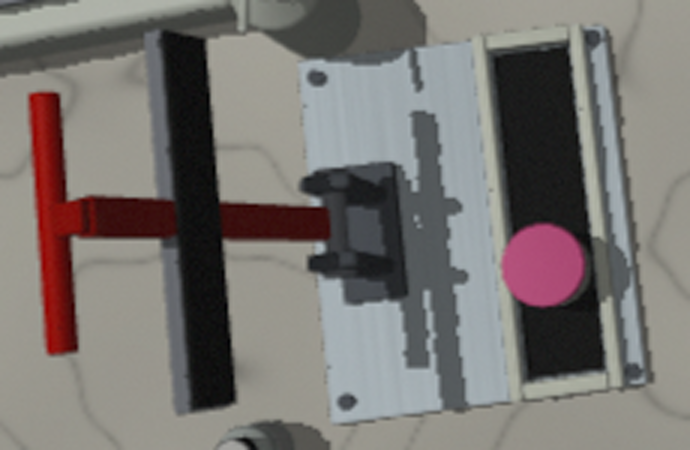

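Run:
```python
from h import *
t=grab('top');s=grab('scene')
cv=lambda c,z:onz(t,(c[0]+.5)/3-.5+60,(c[1]+.5)/3-.5+180,z)[:2]
P=[cv(c,.012) for c in((300,62),(608,27),(650,382),(332,422))]
print('plate',np.round(P,4),[np.linalg.norm(P[i]-P[i-3]).round(4) for i in range(4)])
ex=(P[0]-P[1])+(P[3]-P[2]); print('ang x',ang(ex)); ey=(P[0]-P[3])+(P[1]-P[2]); print('ang y(top->)',ang(ey))
a=np.radians((ang(ex)+ang(ey)+90)/2)  # station -y ~ world +x
X=np.array([np.cos(a),np.sin(a)]);Y=np.array([-X[1],X[0]])
c=np.mean(P,0); O1=c-X*.058; print('origin from plate',O1)
C=[cv((495,52),.012),cv((572,46),.026),cv((603,372),.026),cv((525,378),.012)]
O2=np.mean(C,0); print('origin from chan',O2,[np.linalg.norm(C[i]-C[i-3]).round(4) for i in range(4)],np.degrees(a))
# handle: triangulate using red ends
b=blobs(t,*RED,(40,190,92,310),80)[0]; print(b[1])
b2=blobs(s,*RED,(430,90,490,140),50)[0]; print(b2[1], cross(ray(t,*b[1]),ray(s,*b2[1])))
O=(O1+O2)/2; th=1.95
hx=.13-.205*np.cos(th)+.025*np.sin(th); print('pred handle',O+X*hx)
p=O+X*.13; print('hinge top proj',proj(t,[*p,.11]))
# tray & mat
print('mat',onz(t,400.8,209.1,.006), onz(s,229.4,311.1,.006))
g=cv2.resize(t['img'][180:360,360:510],None,fx=3,fy=3,interpolation=2)
cv2.imwrite('pics/c2.png',np.hstack([g,cv2.resize(s['img'][170:350,100:250],None,fx=3,fy=3,interpolation=2)])[:, :800])
```

```text
plate [[0.6673 0.3143]
 [0.6966 0.0861]
 [0.4327 0.0506]
 [0.4032 0.2798]] [np.float64(0.2301), np.float64(0.2663), np.float64(0.2311), np.float64(0.2664)]
ang x 97.3265158209312
ang y(top->) 7.552525880537605
origin from plate [0.55745804 0.12518495]
origin from chan [0.55774869 0.12667118] [np.float64(0.059), np.float64(0.2402), np.float64(0.058), np.float64(0.243)] 97.4395208507344
[ 78.29497207 253.41675978]
[456.30967742 116.61612903] (array([0.52778849, 0.35324234, 0.29003646]), np.float64(0.0010157252720229967))
pred handle [0.52793815 0.35311049]
hinge top proj (np.float64(172.0981673711733), np.float64(253.92246327072232))
mat [ 0.65424003 -0.2291034   0.006     ] [ 0.65915206 -0.23192594  0.006     ]
```

View pics/c2.png

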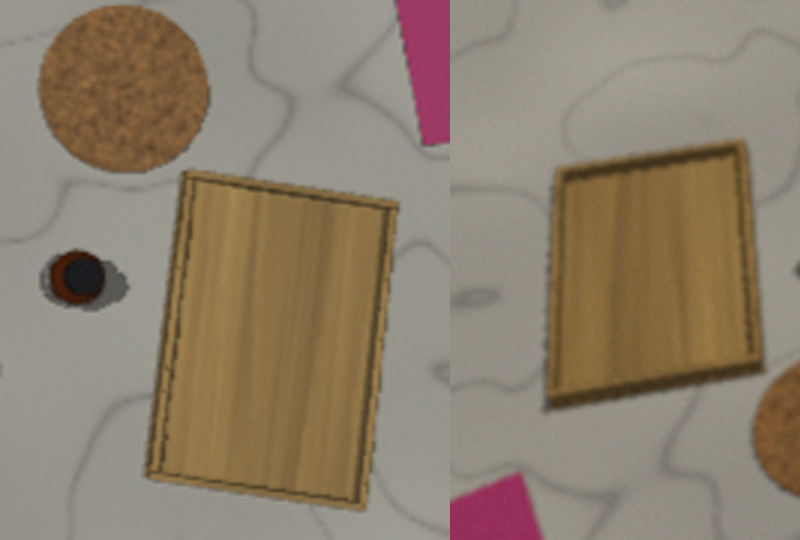

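```bash
cat >> h.py <<'E'
A=np.radians(7.44); MT=np.array([[np.cos(A),np.sin(A)],[np.sin(A),-np.cos(A)]])
O=np.array([.5576,.1259]); OT=MT@O
def T(w): w=np.asarray(w); return (MT@w[:2]).round(4)
def st(w): d=T(w)-OT; return (-d[1],-d[0])   # station x,y
def where():
    o=status.get_obs(); p=o['tcp_pos']; from scipy.spatial.transform import Rotation as Q
    x=Q.from_rotvec(o['orientation']).as_matrix(); print('clk',o['clock'].__round__(2),'TCP T',T(p),'z',p[2].round(4),'yaw',round(ang(x[:2,0]),2),'tilt',round(np.degrees(np.arccos(-x[2,2])),2),'F',o['contact_force'].round(1),'w',round(o['grip_width'],4),'g',round(o['gripper_force'],1)); return np.array([*T(p),-p[2]])
def look(save=None):
    t=grab('top',save and save+'t');s=grab('scene',save and save+'s')
    for nm,c,hz,a in(('yel',YEL,(.03,.17),25),('pink',PINK,(.03,.15),150)):
        for b in blobs(t,*c,RT,a):
            for q in blobs(s,*c,RS,a):
                p,e=cross(ray(t,*b[1]),ray(s,*q[1]))
                if e<.006 and hz[0]<p[2]<hz[1]: print(nm,b[0],p.round(4),'T',T(p),'st',np.round(st(p),4),'gap',e.round(4))
    return t,s
E
python3 - <<'E'
from h import *
w=where();t,s=look()
tp=onz(t,240.8,267.9,.073);print('jar z73',T(tp),st(tp))
mat=np.array([.655,-.2303]);print('mat',T(mat))
q=[onz(t,360+(u+.5)/3-.5,180+(v+.5)/3-.5,.022)[:2] for u,v in((183,172),(398,204),(363,510),(148,475))]
c=np.mean(q,0);print('tray',c,T(c),[np.linalg.norm(q[i]-q[i-3]).round(4) for i in range(4)],'xdir',ang(q[0]-q[3]+q[1]-q[2]))
print('O',OT,'handle',T([.5278,.3532]),'via',T([.5,-.3]))
print('wash',st(onz(t,150,178,.17)),'clear',st(onz(t,139,332,.076)))
E
```

```text
clk 0.3 TCP T [0.0841 0.6695] z 0.231 yaw 14.6 tilt 0.04 F [-0.4 -0.1 -0.5] w 0.0854 g 0.0
yel 178 [ 0.448  -0.0796  0.0908] T [0.4339 0.137 ] st [-0.1896  0.1353] gap 0.001
yel 173 [ 0.5248 -0.0354  0.0905] T [0.5158 0.103 ] st [-0.1556  0.0534] gap 0.0012
pink 622 [0.5153 0.1219 0.0662] T [ 0.5267 -0.0542] st [0.0016 0.0425] gap 0.0027
jar z73 [ 0.5268 -0.0546] (np.float64(0.00196239466155939), np.float64(0.042408092444436774))
mat [0.6197 0.3132]
tray [ 0.46642456 -0.33347624] [0.4193 0.3911] [np.float64(0.1627), np.float64(0.2259), np.float64(0.1587), np.float64(0.2233)] xdir -8.31580863436195
O [ 0.56920809 -0.05263761] handle [ 0.5691 -0.2819] via [0.4569 0.3622]
wash (np.float64(0.1425623946615594), np.float64(-0.14279190755556315)) clear (np.float64(0.21906239466155938), np.float64(0.14620809244443683))
```

```bash
python3 -m handwheel '[{"dp":[0,0,0],"delta_rot":[0,0,0.125]},{"dp":[0,0,0],"delta_rot":[0,0,0.125]}]' 1 40
python3 -m handwheel '[{"dp":[0.373,-0.309,0],"delta_rot":[0,0,0]},{"dp":[0.373,-0.309,0],"delta_rot":[0,0,0]},{"dp":[0.373,-0.309,0],"delta_rot":[0,0,0]},{"dp":[0.373,-0.309,0],"delta_rot":[0,0,0]},{"dp":[0.373,-0.309,0],"delta_rot":[0,0,0]},{"dp":[0.373,-0.309,0],"delta_rot":[0,0,0]},{"dp":[0.373,-0.309,0],"delta_rot":[0,0,0]},{"dp":[0.373,-0.309,0],"delta_rot":[0,0,0]},{"dp":[0.373,-0.309,0],"delta_rot":[0,0,0]},{"dp":[0.373,-0.309,0],"delta_rot":[0,0,0]}]'
python3 -c "from h import *;where();look()"
```

```text
clock: 0.65
tcp_pos: [0.1702, -0.6532, 0.2313]
orientation: [3.135, 0.205, -0.0]
contact_force: [0.1, 0.4, -0.3]
grip_width: 0.0856
gripper_force: 0.0
clock: 1.9
tcp_pos: [0.4995, -0.2993, 0.2313]
orientation: [3.134, 0.205, -0.001]
contact_force: [-0.9, -0.3, -0.2]
grip_width: 0.0853
gripper_force: 0.0
clk 1.9 TCP T [0.4565 0.3614] z 0.2313 yaw 7.5 tilt 0.05 F [-0.9 -0.3 -0.2] w 0.0853 g 0.0
yel 179 [ 0.448  -0.0796  0.0904] T [0.4339 0.137 ] st [-0.1896  0.1353] gap 0.0011
yel 174 [ 0.5247 -0.0354  0.0905] T [0.5157 0.103 ] st [-0.1556  0.0535] gap 0.0013
pink 622 [0.5153 0.1219 0.0662] T [ 0.5267 -0.0541] st [0.0015 0.0425] gap 0.0027
```

```bash
python3 -m handwheel '[{"dp":[0.0705,-0.4155,0],"delta_rot":[0,0,0]},{"dp":[0.0705,-0.4155,0],"delta_rot":[0,0,0]},{"dp":[0.0705,-0.4155,0],"delta_rot":[0,0,0]},{"dp":[0.0705,-0.4155,0],"delta_rot":[0,0,0]},{"dp":[0.0705,-0.4155,0],"delta_rot":[0,0,0]},{"dp":[0.0705,-0.4155,0],"delta_rot":[0,0,0]},{"dp":[0.0705,-0.4155,0],"delta_rot":[0,0,0]},{"dp":[0.0705,-0.4155,0],"delta_rot":[0,0,0]},{"dp":[0.0705,-0.4155,0.06],"delta_rot":[0,0,0]},{"dp":[0.0705,-0.4155,0.1],"delta_rot":[0,0,0]}]'
python3 -c "from h import *;where();look('j')"
```

```text
clock: 3.25
tcp_pos: [0.5159, 0.1195, 0.1296]
orientation: [3.134, 0.199, -0.001]
contact_force: [1.2, 0.6, -0.1]
grip_width: 0.0854
gripper_force: 0.0
clk 3.25 TCP T [ 0.527  -0.0517] z 0.1296 yaw 7.26 tilt 0.1 F [ 1.2  0.6 -0.1] w 0.0854 g 0.0
yel 149 [ 0.5246 -0.035   0.0908] T [0.5156 0.1027] st [-0.1553  0.0536] gap 0.0014
yel 149 [ 0.4476 -0.0796  0.0911] T [0.4335 0.1369] st [-0.1895  0.1357] gap 0.0019
```

View pics/js.png

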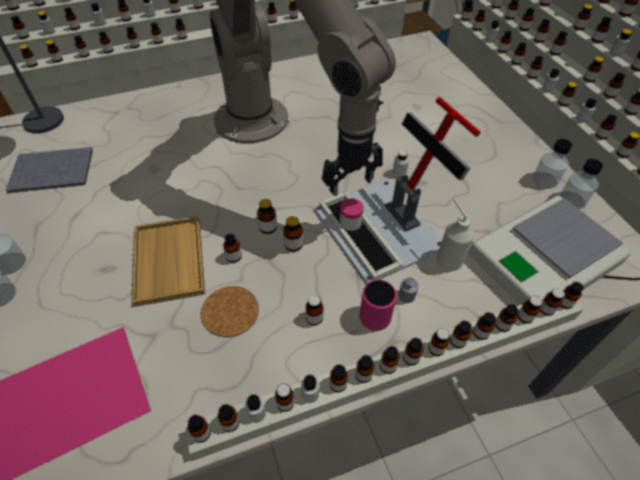

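```bash
python3 -m handwheel '[{"dp":[0,-0.002,0.05],"delta_rot":[0,0,0]},{"dp":[0,-0.002,0.08],"delta_rot":[0,0,0]},{"dp":[0,-0.002,0.094],"delta_rot":[0,0,0]},{"dp":[0,-0.002,0.094],"delta_rot":[0,0,0]}]'
python3 -m handwheel '[{"dp":[0,0,0],"delta_rot":[0,0,0]},{"dp":[0,0,0],"delta_rot":[0,0,0]},{"dp":[0,0,0],"delta_rot":[0,0,0]},{"dp":[0,0,0],"delta_rot":[0,0,0]},{"dp":[0,0,0],"delta_rot":[0,0,0]},{"dp":[0,0,0],"delta_rot":[0,0,0]}]' 0.3 40
```

```text
clock: 3.85
tcp_pos: [0.5165, 0.1238, 0.0379]
orientation: [3.135, 0.202, 0.001]
contact_force: [0.3, 0.3, 0.3]
grip_width: 0.0854
gripper_force: 0.0
clock: 4.6
tcp_pos: [0.5171, 0.1246, 0.039]
orientation: [-3.135, -0.203, -0.004]
contact_force: [-0.7, -1.5, 7.4]
grip_width: 0.0575
gripper_force: 41.7
```

```bash
python3 -m handwheel '[{"dp":[0,0,-0.05],"delta_rot":[0,0,0]},{"dp":[0,0,-0.1],"delta_rot":[0,0,0]},{"dp":[0,0,-0.13],"delta_rot":[0,0,0]},{"dp":[0.0925,0.369,-0.13],"delta_rot":[0,0,0]},{"dp":[0.0925,0.369,-0.13],"delta_rot":[0,0,0]},{"dp":[0.0925,0.369,-0.13],"delta_rot":[0,0,0]},{"dp":[0.0925,0.369,-0.13],"delta_rot":[0,0,0]},{"dp":[0.0925,0.369,-0.13],"delta_rot":[0,0,0]},{"dp":[0.0925,0.369,-0.13],"delta_rot":[0,0,0]},{"dp":[0.0925,0.369,-0.13],"delta_rot":[0,0,0]},{"dp":[0.0925,0.369,-0.13],"delta_rot":[0,0,0]}]'
python3 -m handwheel '[{"dp":[0,0,0.05],"delta_rot":[0,0,0]},{"dp":[0,0,0.1],"delta_rot":[0,0,0]},{"dp":[0,0,0.12],"delta_rot":[0,0,0]},{"dp":[0,0,0.12],"delta_rot":[0,0,0]}]'
python3 -c "from h import *;where()"
```

```text
clock: 5.98
tcp_pos: [0.655, -0.2293, 0.1673]
orientation: [-3.134, -0.202, 0.0]
contact_force: [0.6, 0.8, -1.8]
grip_width: 0.057
gripper_force: 44.3
clock: 6.48
tcp_pos: [0.6548, -0.2277, 0.0467]
orientation: [-3.133, -0.206, 0.003]
contact_force: [-0.3, -0.5, -0.5]
grip_width: 0.057
gripper_force: 44.3
clk 6.47 TCP T [0.6198 0.3106] z 0.0467 yaw 7.54 tilt 0.14 F [-0.3 -0.5 -0.5] w 0.057 g 44.3
```

Lower the last 13 mm slowly, release, rise, look.

```bash
python3 -m handwheel '[{"dp":[0,0.002,0.007],"delta_rot":[0,0,0]},{"dp":[0,0.002,0.011],"delta_rot":[0,0,0]},{"dp":[0,0.002,0.013],"delta_rot":[0,0,0]},{"dp":[0,0.002,0.014],"delta_rot":[0,0,0]},{"dp":[0,0.002,0.014],"delta_rot":[0,0,0]}]'
python3 -m handwheel '[{"dp":[0,0,0],"delta_rot":[0,0,0]},{"dp":[0,0,0],"delta_rot":[0,0,0]},{"dp":[0,0,0],"delta_rot":[0,0,0]},{"dp":[0,0,0],"delta_rot":[0,0,0]},{"dp":[0,0,-0.04],"delta_rot":[0,0,0]},{"dp":[0,0,-0.09],"delta_rot":[0,0,0]},{"dp":[0,0,-0.14],"delta_rot":[0,0,0]},{"dp":[0,0.1,-0.14],"delta_rot":[0,0,0]},{"dp":[0,0.1,-0.14],"delta_rot":[0,0,0]}]' 1
python3 -c "
from h import *;where()
RT=(140,180,500,360)
t,s=look('m')
for b in blobs(t,*PINK,RT,200): print(b[0],b[1],onz(t,*b[1],.067))
for b in blobs(s,*PINK,RS,200): print(b[0],b[1],onz(s,*b[1],.06))"
```

```text
clock: 7.1
tcp_pos: [0.6557, -0.2313, 0.0334]
orientation: [-3.135, -0.204, -0.0]
contact_force: [0.2, -0.5, -1.6]
grip_width: 0.0568
gripper_force: 44.3
clock: 8.22
tcp_pos: [0.6685, -0.3341, 0.1747]
orientation: [3.132, 0.201, 0.002]
contact_force: [0.8, -0.4, -1.0]
grip_width: 0.0854
gripper_force: 0.0
clk 8.22 TCP T [0.6196 0.4178] z 0.1747 yaw 7.33 tilt 0.18 F [ 0.8 -0.4 -1. ] w 0.0854 g 0.0
yel 179 [ 0.448  -0.0796  0.0904] T [0.4339 0.137 ] st [-0.1896  0.1353] gap 0.0011
yel 174 [ 0.5247 -0.0353  0.0903] T [0.5158 0.103 ] st [-0.1556  0.0534] gap 0.0012
pink 579 [ 0.6538 -0.2334  0.0587] T [0.618  0.3161] st [-0.3687 -0.0488] gap 0.0006
579 [407.91018998 205.22970639] [ 0.65231592 -0.23116867  0.067     ]
874 [375.80434783 311.99542334] [0.80052543 0.05742724 0.06      ]
552 [224.54710145 296.91847826] [ 0.65449492 -0.23370602  0.06      ]
```

View pics/mt.png

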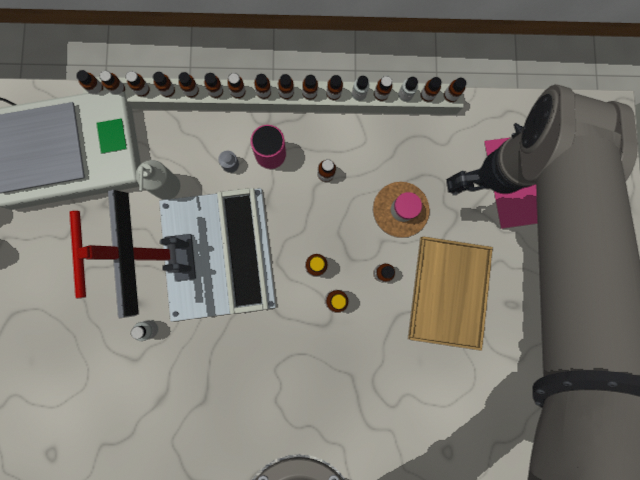

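```bash
python3 -m handwheel '[{"dp":[-0.104,-0.315,0],"delta_rot":[0,0,0]},{"dp":[-0.104,-0.315,0],"delta_rot":[0,0,0]},{"dp":[-0.104,-0.315,0],"delta_rot":[0,0,0]},{"dp":[-0.104,-0.315,0],"delta_rot":[0,0,0]},{"dp":[-0.104,-0.315,0],"delta_rot":[0,0,0]},{"dp":[-0.104,-0.315,0],"delta_rot":[0,0,0]},{"dp":[-0.104,-0.315,0],"delta_rot":[0,0,0]},{"dp":[-0.104,-0.315,0],"delta_rot":[0,0,0]}]'
python3 -c "from h import *;where();look()"
```

```text
clock: 9.32
tcp_pos: [0.5255, -0.0334, 0.1734]
orientation: [3.134, 0.2, 0.001]
contact_force: [0.3, -0.3, 0.3]
grip_width: 0.0855
gripper_force: 0.0
clk 9.32 TCP T [0.5167 0.1012] z 0.1734 yaw 7.31 tilt 0.05 F [ 0.3 -0.3  0.3] w 0.0855 g 0.0
pink 576 [ 0.6537 -0.2334  0.0587] T [0.618  0.3161] st [-0.3687 -0.0488] gap 0.0005
```

```bash
python3 -m handwheel '[{"dp":[-0.001,0.001,0.05],"delta_rot":[0,0,0]},{"dp":[-0.001,0.001,0.1],"delta_rot":[0,0,0]},{"dp":[-0.001,0.001,0.13],"delta_rot":[0,0,0]},{"dp":[-0.001,0.001,0.144],"delta_rot":[0,0,0]},{"dp":[-0.001,0.001,0.144],"delta_rot":[0,0,0]}]'
python3 -m handwheel '[{"dp":[0,0,0],"delta_rot":[0,0,0]},{"dp":[0,0,0],"delta_rot":[0,0,0]},{"dp":[0,0,0],"delta_rot":[0,0,0]},{"dp":[0,0,0],"delta_rot":[0,0,0]},{"dp":[0,0,0],"delta_rot":[0,0,0]},{"dp":[0,0,0],"delta_rot":[0,0,0]},{"dp":[0,0,0],"delta_rot":[0,0,0]}]' 0.2 40
python3 -c "from h import *;where()"
```

```text
clock: 10.05
tcp_pos: [0.5238, -0.0334, 0.0288]
orientation: [3.135, 0.202, -0.002]
contact_force: [0.9, 0.7, -0.3]
grip_width: 0.0853
gripper_force: 0.0
clock: 10.92
tcp_pos: [0.5248, -0.0329, 0.0307]
orientation: [3.134, 0.203, 0.004]
contact_force: [-0.9, -0.8, 6.5]
grip_width: 0.047
gripper_force: 40.3
clk 10.93 TCP T [0.5161 0.1006] z 0.0307 yaw 7.42 tilt 0.14 F [-0.9 -0.8  6.5] w 0.047 g 40.3
```

```bash
python3 -m handwheel '[{"dp":[0,0,-0.05],"delta_rot":[0,0,0]},{"dp":[0,0,-0.08],"delta_rot":[0,0,0]},{"dp":[0.103,-0.153,-0.08],"delta_rot":[0,0,0]},{"dp":[0.103,-0.153,-0.08],"delta_rot":[0,0,0]},{"dp":[0.103,-0.153,-0.08],"delta_rot":[0,0,0]},{"dp":[0.103,-0.153,-0.08],"delta_rot":[0,0,0]},{"dp":[0.103,-0.153,-0.08],"delta_rot":[0,0,0]},{"dp":[0.103,-0.153,-0.06],"delta_rot":[0,0,0]},{"dp":[0.103,-0.153,-0.04],"delta_rot":[0,0,0]},{"dp":[0.103,-0.153,-0.03],"delta_rot":[0,0,0]},{"dp":[0.103,-0.153,-0.03],"delta_rot":[0,0,0]}]'
python3 -c "from h import *;where();look('n')"
```

```text
clock: 12.3
tcp_pos: [0.6052, 0.1317, 0.0578]
orientation: [3.134, 0.203, -0.004]
contact_force: [0.6, 0.1, -1.7]
grip_width: 0.047
gripper_force: 42.3
clk 12.3 TCP T [ 0.6172 -0.0523] z 0.0578 yaw 7.42 tilt 0.15 F [ 0.6  0.1 -1.7] w 0.047 g 42.3
yel 167 [ 0.4474 -0.0791  0.0916] T [0.4334 0.1363] st [-0.1889  0.1358] gap 0.0011
pink 577 [ 0.6538 -0.2334  0.0587] T [0.618  0.3161] st [-0.3687 -0.0488] gap 0.0005
```

View pics/ns.png

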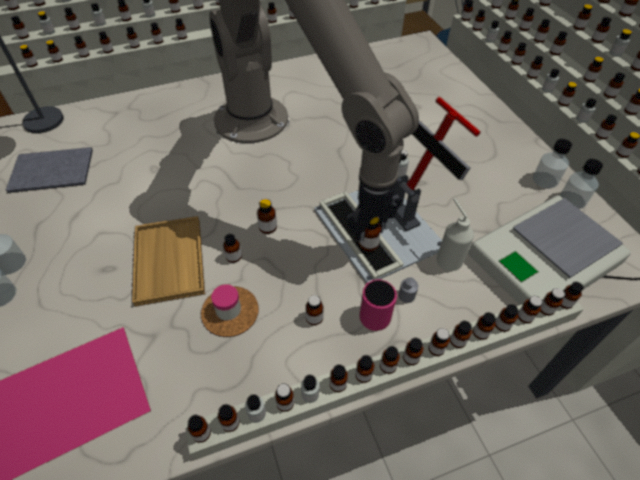

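```bash
python3 -m handwheel '[{"dp":[0.001,0,0.008],"delta_rot":[0,0,0]},{"dp":[0.001,0,0.012],"delta_rot":[0,0,0]},{"dp":[0.001,0,0.015],"delta_rot":[0,0,0]},{"dp":[0.001,0,0.016],"delta_rot":[0,0,0]},{"dp":[0.001,0,0.016],"delta_rot":[0,0,0]}]'
python3 -m handwheel '[{"dp":[0,0,0],"delta_rot":[0,0,0]},{"dp":[0,0,0],"delta_rot":[0,0,0]},{"dp":[0,0,0],"delta_rot":[0,0,0]},{"dp":[0,0,0],"delta_rot":[0,0,0]},{"dp":[0,0,0],"delta_rot":[0,0,0]},{"dp":[0,0,-0.05],"delta_rot":[0,0,0]},{"dp":[0,0,-0.1],"delta_rot":[0,0,0]},{"dp":[0,0,-0.13],"delta_rot":[0,0,0]},{"dp":[-0.185,0.1,-0.13],"delta_rot":[0,0,0]},{"dp":[-0.185,0.1,-0.13],"delta_rot":[0,0,0]},{"dp":[-0.185,0.1,-0.13],"delta_rot":[0,0,0]},{"dp":[-0.185,0.1,-0.13],"delta_rot":[0,0,0]}]' 1
python3 -c "from h import *;where();look()"
```

```text
clock: 13.02
tcp_pos: [0.6072, 0.1325, 0.0433]
orientation: [3.135, 0.204, 0.0]
contact_force: [-0.7, -0.0, -2.1]
grip_width: 0.0472
gripper_force: 42.3
clock: 14.52
tcp_pos: [0.4333, 0.0069, 0.173]
orientation: [3.134, 0.199, -0.003]
contact_force: [0.8, -0.1, 0.4]
grip_width: 0.0855
gripper_force: 0.0
clk 14.53 TCP T [0.4305 0.0493] z 0.173 yaw 7.28 tilt 0.14 F [ 0.8 -0.1  0.4] w 0.0855 g 0.0
yel 179 [0.6069 0.1314 0.1027] T [ 0.6188 -0.0517] st [-0.0009 -0.0496] gap 0.0022
yel 119 [ 0.4507 -0.0803  0.0926] T [0.4365 0.138 ] st [-0.1906  0.1327] gap 0.0
pink 577 [ 0.6538 -0.2334  0.0588] T [0.618  0.3161] st [-0.3687 -0.0488] gap 0.0006
```

```bash
python3 -m handwheel '[{"dp":[0.0035,0.0875,0],"delta_rot":[0,0,0]},{"dp":[0.0035,0.0875,0],"delta_rot":[0,0,0]},{"dp":[0.0035,0.0875,0.05],"delta_rot":[0,0,0]},{"dp":[0.0035,0.0875,0.1],"delta_rot":[0,0,0]},{"dp":[0.0035,0.0875,0.13],"delta_rot":[0,0,0]},{"dp":[0.0035,0.0875,0.143],"delta_rot":[0,0,0]},{"dp":[0.0035,0.0875,0.143],"delta_rot":[0,0,0]}]'
python3 -m handwheel '[{"dp":[0,0,0],"delta_rot":[0,0,0]},{"dp":[0,0,0],"delta_rot":[0,0,0]},{"dp":[0,0,0],"delta_rot":[0,0,0]},{"dp":[0,0,0],"delta_rot":[0,0,0]},{"dp":[0,0,0],"delta_rot":[0,0,0]},{"dp":[0,0,0],"delta_rot":[0,0,0]},{"dp":[0,0,0],"delta_rot":[0,0,0]}]' 0.2 40
python3 -c "from h import *;where()"
```

```text
clock: 15.5
tcp_pos: [0.452, -0.0765, 0.03]
orientation: [-3.135, -0.205, 0.001]
contact_force: [0.4, -0.0, -0.0]
grip_width: 0.0851
gripper_force: 0.0
clock: 16.38
tcp_pos: [0.4524, -0.0771, 0.0316]
orientation: [3.134, 0.203, 0.004]
contact_force: [-1.3, 0.1, 6.3]
grip_width: 0.047
gripper_force: 40.0
clk 16.38 TCP T [0.4386 0.1351] z 0.0316 yaw 7.42 tilt 0.14 F [-1.3  0.1  6.3] w 0.047 g 40.0
```

```bash
python3 -m handwheel '[{"dp":[0,0,-0.05],"delta_rot":[0,0,0]},{"dp":[0,0,-0.08],"delta_rot":[0,0,0]},{"dp":[0.083,-0.187,-0.08],"delta_rot":[0,0,0]},{"dp":[0.083,-0.187,-0.08],"delta_rot":[0,0,0]},{"dp":[0.083,-0.187,-0.08],"delta_rot":[0,0,0]},{"dp":[0.083,-0.187,-0.08],"delta_rot":[0,0,0]},{"dp":[0.083,-0.187,-0.08],"delta_rot":[0,0,0]},{"dp":[0.083,-0.187,-0.06],"delta_rot":[0,0,0]},{"dp":[0.083,-0.187,-0.04],"delta_rot":[0,0,0]},{"dp":[0.083,-0.187,-0.03],"delta_rot":[0,0,0]},{"dp":[0.083,-0.187,-0.03],"delta_rot":[0,0,0]}]'
python3 -c "from h import *;where();look()"
```

```text
clock: 17.75
tcp_pos: [0.5089, 0.1175, 0.0599]
orientation: [3.134, 0.201, -0.003]
contact_force: [0.5, 0.4, -0.4]
grip_width: 0.047
gripper_force: 42.7
clk 17.75 TCP T [ 0.5199 -0.0506] z 0.0599 yaw 7.33 tilt 0.11 F [ 0.5  0.4 -0.4] w 0.047 g 42.7
yel 160 [0.6078 0.1305 0.1041] T [ 0.6196 -0.0507] st [-0.0019 -0.0504] gap 0.0016
pink 577 [ 0.6538 -0.2334  0.0587] T [0.618  0.3161] st [-0.3687 -0.0488] gap 0.0006
```

```bash
python3 -m handwheel '[{"dp":[0,-0.001,0.008],"delta_rot":[0,0,0]},{"dp":[0,-0.001,0.013],"delta_rot":[0,0,0]},{"dp":[0,-0.001,0.016],"delta_rot":[0,0,0]},{"dp":[0,-0.001,0.017],"delta_rot":[0,0,0]},{"dp":[0,-0.001,0.017],"delta_rot":[0,0,0]}]'
python3 -m handwheel '[{"dp":[0,0,0],"delta_rot":[0,0,0]},{"dp":[0,0,0],"delta_rot":[0,0,0]},{"dp":[0,0,0],"delta_rot":[0,0,0]},{"dp":[0,0,0],"delta_rot":[0,0,0]},{"dp":[0,0,0],"delta_rot":[0,0,0]},{"dp":[0,0,-0.05],"delta_rot":[0,0,0]},{"dp":[0,0,-0.1],"delta_rot":[0,0,0]},{"dp":[0,0,-0.15],"delta_rot":[0,0,0]},{"dp":[0,0,-0.2],"delta_rot":[0,0,0]},{"dp":[0,0,-0.25],"delta_rot":[0,0,0]},{"dp":[0,0,-0.3],"delta_rot":[0,0,0]},{"dp":[0,0,-0.3],"delta_rot":[0,0,0]}]' 1
python3 -c "from h import *;where();look()"
```

```text
clock: 18.48
tcp_pos: [0.5093, 0.1202, 0.0436]
orientation: [3.135, 0.204, -0.0]
contact_force: [-0.7, 0.6, 3.8]
grip_width: 0.0468
gripper_force: 43.3
clock: 19.98
tcp_pos: [0.5113, 0.1211, 0.3477]
orientation: [-3.133, -0.203, -0.013]
contact_force: [1.0, 0.7, -0.1]
grip_width: 0.0853
gripper_force: 0.0
clk 19.98 TCP T [ 0.5227 -0.0538] z 0.3477 yaw 7.43 tilt 0.48 F [ 1.   0.7 -0.1] w 0.0853 g 0.0
yel 180 [0.6069 0.1313 0.1029] T [ 0.6188 -0.0516] st [-0.001  -0.0496] gap 0.0023
yel 146 [0.5029 0.1183 0.101 ] T [ 0.514  -0.0522] st [-0.0004  0.0552] gap 0.0001
pink 578 [ 0.6538 -0.2333  0.0588] T [0.6181 0.316 ] st [-0.3686 -0.0489] gap 0.0005
```

```bash
python3 -m handwheel '[{"dp":[0.006,-0.228,0],"delta_rot":[0,0,0]},{"dp":[0.006,-0.228,0],"delta_rot":[0,0,0]},{"dp":[0.006,-0.228,0],"delta_rot":[0,0,0]},{"dp":[0.006,-0.228,0],"delta_rot":[0,0,0]},{"dp":[0.006,-0.228,0],"delta_rot":[0,0,0]},{"dp":[0.006,-0.228,0],"delta_rot":[0,0,0]},{"dp":[0.006,-0.228,0],"delta_rot":[0,0,0]}]' 0.6
python3 -c "from h import *;where();grab('scene','k');t=grab('top')"
```

```text
clock: 20.95
tcp_pos: [0.4864, 0.3452, 0.3426]
orientation: [3.134, 0.2, -0.001]
contact_force: [-0.2, -0.2, -0.5]
grip_width: 0.0512
gripper_force: 0.0
clk 20.95 TCP T [ 0.5271 -0.2793] z 0.3426 yaw 7.29 tilt 0.09 F [-0.2 -0.2 -0.5] w 0.0512 g 0.0
```

View pics/k.png

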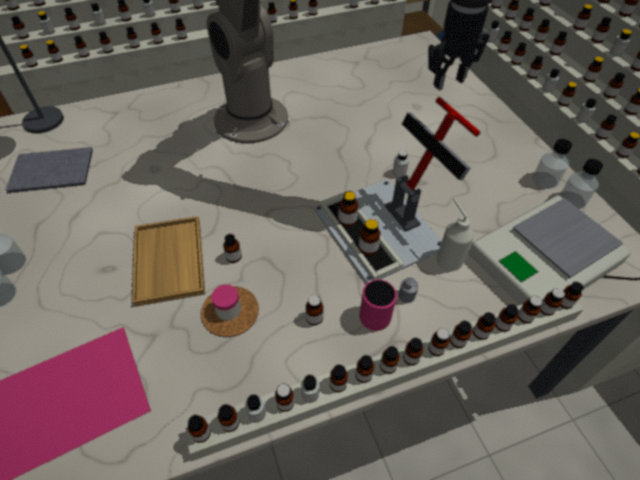

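```bash
python3 -m handwheel '[{"dp":[0,-0.002,0.04],"delta_rot":[0,0,0]},{"dp":[0,-0.002,0.06],"delta_rot":[0,0,0]},{"dp":[0,-0.002,0.072],"delta_rot":[0,0,0]},{"dp":[0,-0.002,0.072],"delta_rot":[0,0,0]}]'
python3 -m handwheel '[{"dp":[0,0,0],"delta_rot":[0,0,0]},{"dp":[0,0,0],"delta_rot":[0,0,0]},{"dp":[0,0,0],"delta_rot":[0,0,0]},{"dp":[0,0,0],"delta_rot":[0,0,0]},{"dp":[0,0,0],"delta_rot":[0,0,0]},{"dp":[0,0,0],"delta_rot":[0,0,0]}]' 0 30
python3 - <<'E'
from h import *
where()
p=lambda th:np.array([-.205*np.cos(th)+.025*np.sin(th),.205*np.sin(th)+.025*np.cos(th)])
for th in np.arange(1.95,-.01,-.13):
    d=p(th)-p(1.95); print(round(th,2),'ty',(-d[0]).round(3),'tz',(-d[1]).round(3))
E
```

```text
clock: 21.55
tcp_pos: [0.4856, 0.3484, 0.2709]
orientation: [3.134, 0.203, -0.001]
contact_force: [-0.4, 0.6, 0.1]
grip_width: 0.0508
gripper_force: 0.0
clock: 22.3
tcp_pos: [0.486, 0.3496, 0.2724]
orientation: [-3.134, -0.204, -0.003]
contact_force: [-1.0, 0.2, 5.2]
grip_width: 0.0144
gripper_force: 29.4
clk 22.3 TCP T [ 0.5272 -0.2837] z 0.2724 yaw 7.44 tilt 0.11 F [-1.   0.2  5.2] w 0.0144 g 29.4
1.95 ty -0.0 tz -0.0
1.82 ty 0.024 tz -0.011
1.69 ty 0.05 tz -0.019
1.56 ty 0.076 tz -0.024
1.43 ty 0.103 tz -0.025
1.3 ty 0.13 tz -0.023
1.17 ty 0.156 tz -0.017
1.04 ty 0.181 tz -0.008
0.91 ty 0.205 tz 0.004
0.78 ty 0.227 tz 0.019
0.65 ty 0.247 tz 0.037
0.52 ty 0.265 tz 0.058
0.39 ty 0.279 tz 0.08
0.26 ty 0.291 tz 0.104
0.13 ty 0.299 tz 0.13
-0.0 ty 0.304 tz 0.156
```

```bash
python3 -m handwheel '[{"dp":[0,0.024,-0.011],"delta_rot":[0,0,0]},{"dp":[0,0.05,-0.019],"delta_rot":[0,0,0]},{"dp":[0,0.076,-0.024],"delta_rot":[0,0,0]},{"dp":[0,0.103,-0.025],"delta_rot":[0,0,0]},{"dp":[0,0.13,-0.023],"delta_rot":[0,0,0]},{"dp":[0,0.156,-0.017],"delta_rot":[0,0,0]},{"dp":[0,0.181,-0.008],"delta_rot":[0,0,0]},{"dp":[0,0.205,0.004],"delta_rot":[0,0,0]}]'
python3 -c "from h import *;where();grab('scene','k2')"
```

```text
clock: 23.3
tcp_pos: [0.5135, 0.1456, 0.268]
orientation: [-3.134, -0.203, -0.006]
contact_force: [5.5, 1.5, -2.3]
grip_width: 0.0148
gripper_force: 31.2
clk 23.3 TCP T [ 0.528  -0.0779] z 0.268 yaw 7.43 tilt 0.22 F [ 5.5  1.5 -2.3] w 0.0148 g 31.2
```

View pics/k2.png

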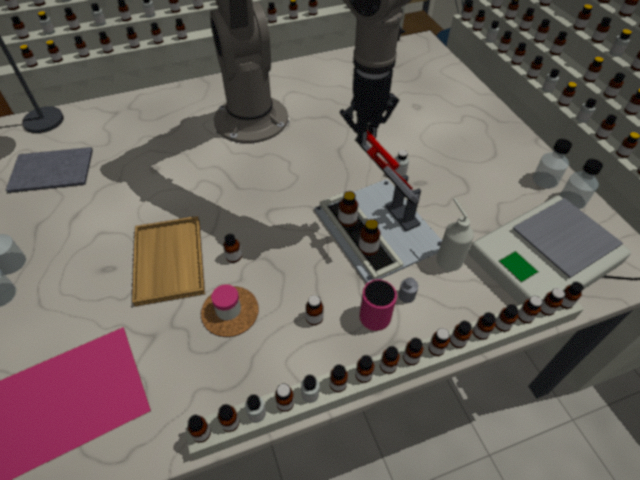

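```bash
python3 -m handwheel '[{"dp":[0,0.022,0.015],"delta_rot":[0,0,0]},{"dp":[0,0.042,0.033],"delta_rot":[0,0,0]},{"dp":[0,0.06,0.054],"delta_rot":[0,0,0]},{"dp":[0,0.074,0.076],"delta_rot":[0,0,0]},{"dp":[0,0.086,0.1],"delta_rot":[0,0,0]},{"dp":[0,0.093,0.123],"delta_rot":[0,0,0]},{"dp":[0,0.096,0.137],"delta_rot":[0,0,0]},{"dp":[0,0.098,0.147],"delta_rot":[0,0,0]},{"dp":[0,0.098,0.147],"delta_rot":[0,0,0]}]'
python3 -c "from h import *;where()"
```

```text
clock: 24.48
tcp_pos: [0.5259, 0.0484, 0.1198]
orientation: [-3.135, -0.203, -0.003]
contact_force: [5.6, -2.0, -2.7]
grip_width: 0.0149
gripper_force: 30.1
clk 24.48 TCP T [0.5277 0.0201] z 0.1198 yaw 7.41 tilt 0.09 F [ 5.6 -2.  -2.7] w 0.0149 g 30.1
```

```bash
python3 -m handwheel '[{"dp":[0,0,0],"delta_rot":[0,0,0]},{"dp":[0,0,0],"delta_rot":[0,0,0]},{"dp":[0,0,0],"delta_rot":[0,0,0]},{"dp":[0,0,0],"delta_rot":[0,0,0]},{"dp":[0,0,-0.03],"delta_rot":[0,0,0]},{"dp":[0,0,-0.06],"delta_rot":[0,0,0]},{"dp":[0,0,-0.1],"delta_rot":[0,0,0]},{"dp":[0,0,-0.1],"delta_rot":[0,0,0]},{"dp":[0,0,-0.1],"delta_rot":[0,0,0]},{"dp":[0,0,-0.1],"delta_rot":[0,0,0]},{"dp":[0,0,-0.1],"delta_rot":[0,0,0]},{"dp":[0,0,-0.1],"delta_rot":[0,0,0]}]' 0.6
python3 -m handwheel '[{"dp":[0,0,0],"delta_rot":[0,0,0]},{"dp":[0,0,0],"delta_rot":[0,0,0]},{"dp":[0,0,0],"delta_rot":[0,0,0]},{"dp":[0,0,0],"delta_rot":[0,0,0]},{"dp":[0,0,0],"delta_rot":[0,0,0]},{"dp":[0,0,0],"delta_rot":[0,0,0]},{"dp":[0,0,0],"delta_rot":[0,0,0]},{"dp":[0,0,0],"delta_rot":[0,0,0]},{"dp":[0,0,0],"delta_rot":[0,0,0]},{"dp":[0,0,0],"delta_rot":[0,0,0]},{"dp":[0,0,0],"delta_rot":[0,0,0]},{"dp":[0,0,0],"delta_rot":[0,0,0]}]'
python3 -m handwheel '[{"dp":[0,0,0],"delta_rot":[0,0,0]},{"dp":[0,0,0],"delta_rot":[0,0,0]},{"dp":[0,0,0],"delta_rot":[0,0,0]},{"dp":[0,0,0],"delta_rot":[0,0,0]},{"dp":[0,0,0],"delta_rot":[0,0,0]},{"dp":[0,0,0],"delta_rot":[0,0,0]},{"dp":[0,0,0],"delta_rot":[0,0,0]},{"dp":[0,0,0],"delta_rot":[0,0,0]},{"dp":[0,0,0],"delta_rot":[0,0,0]},{"dp":[0,0,0],"delta_rot":[0,0,0]},{"dp":[0,0,0],"delta_rot":[0,0,0]},{"dp":[0,0,0],"delta_rot":[0,0,0]}]'
python3 - <<'E'
from h import *
where(); t,s=look('k3')
for f in(t,s): print([(b[0],b[1]) for b in blobs(f,*RED,(150,100,420,330),40)])
g=lambda f,a:cv2.resize(f['img'][a[1]:a[1]+150,a[0]:a[0]+130],None,fx=3,fy=3,interpolation=2)
cv2.imwrite('pics/k3c.png',np.hstack([g(s,(300,130)),g(t,(160,180))]))
E
```

```text
clock: 25.98
tcp_pos: [0.5246, 0.0486, 0.2198]
orientation: [-3.135, -0.204, 0.002]
contact_force: [-0.1, 0.1, -0.2]
grip_width: 0.0515
gripper_force: 0.0
clock: 27.48
tcp_pos: [0.5248, 0.0486, 0.2203]
orientation: [3.135, 0.204, -0.0]
contact_force: [-0.5, 0.1, -0.3]
grip_width: 0.0514
gripper_force: 0.0
clock: 28.98
tcp_pos: [0.5248, 0.0486, 0.2203]
orientation: [3.135, 0.204, 0.0]
contact_force: [-0.1, -0.4, -0.0]
grip_width: 0.0514
gripper_force: 0.0
clk 28.98 TCP T [0.5267 0.0198] z 0.2203 yaw 7.43 tilt 0.0 F [-0.1 -0.4 -0. ] w 0.0514 g 0.0
pink 578 [ 0.6538 -0.2334  0.0588] T [0.6181 0.316 ] st [-0.3686 -0.0489] gap 0.0006
[(np.int32(331), array([186.6978852 , 251.64350453]))]
[(np.int32(815), array([359.32883436, 206.74601227]))]
```

View pics/k3c.png

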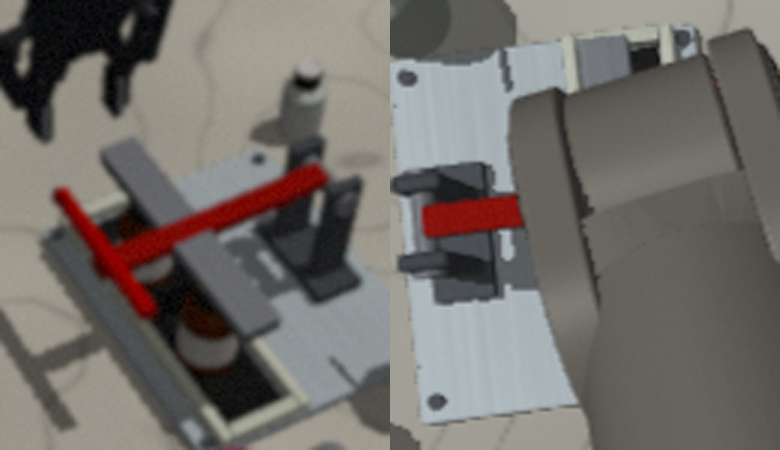

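```bash
python3 - <<'E'
from h import *
f=grab('scene'); n=np.array([*MT[1],0]); 
for u,v in((335,216),(320.5,195),(349,232.5)):
    o,d=ray(f,u,v); s=(OT[1]+.075-n@o)/(n@d); p=o+s*d; print(p.round(4),np.round(st(p),3))
E
python3 -m handwheel '[{"dp":[0,0,0.05],"delta_rot":[0,0,0]},{"dp":[0,0,0.08],"delta_rot":[0,0,0]},{"dp":[0,0,0.104],"delta_rot":[0,0,0]},{"dp":[0,0,0.104],"delta_rot":[0,0,0]}]'
python3 -m handwheel '[{"dp":[0,0,0],"delta_rot":[0,0,0]},{"dp":[0,0,0],"delta_rot":[0,0,0]},{"dp":[0,0,0],"delta_rot":[0,0,0]},{"dp":[0,0,0],"delta_rot":[0,0,0]},{"dp":[0,0,0],"delta_rot":[0,0,0]},{"dp":[0,0,0],"delta_rot":[0,0,0]}]' 0 40
python3 -c "from h import *;where()"
```

```text
[0.5744 0.0525 0.1267] [-0.075 -0.007]
[0.5044 0.0433 0.1305] [-0.075  0.063]
[0.6365 0.0606 0.135 ] [-0.075 -0.07 ]
clock: 29.62
tcp_pos: [0.5235, 0.0484, 0.1148]
orientation: [3.135, 0.204, -0.006]
contact_force: [0.1, 0.4, -0.4]
grip_width: 0.051
gripper_force: 0.0
clock: 30.38
tcp_pos: [0.5259, 0.0475, 0.1177]
orientation: [3.134, 0.202, 0.004]
contact_force: [-0.5, -3.9, 6.3]
grip_width: 0.0144
gripper_force: 39.1
clk 30.38 TCP T [0.5276 0.021 ] z 0.1177 yaw 7.38 tilt 0.16 F [-0.5 -3.9  6.3] w 0.0144 g 39.1
```

```bash
python3 -m handwheel '[{"dp":[0,-0.005,-0.026],"delta_rot":[0,0,0]},{"dp":[0,-0.013,-0.052],"delta_rot":[0,0,0]},{"dp":[0,-0.025,-0.076],"delta_rot":[0,0,0]},{"dp":[0,-0.039,-0.098],"delta_rot":[0,0,0]},{"dp":[0,-0.057,-0.119],"delta_rot":[0,0,0]},{"dp":[0,-0.077,-0.137],"delta_rot":[0,0,0]},{"dp":[0,-0.099,-0.152],"delta_rot":[0,0,0]},{"dp":[0,-0.123,-0.164],"delta_rot":[0,0,0]},{"dp":[0,-0.148,-0.173],"delta_rot":[0,0,0]},{"dp":[0,-0.174,-0.179],"delta_rot":[0,0,0]},{"dp":[0,-0.201,-0.181],"delta_rot":[0,0,0]},{"dp":[0,-0.228,-0.18],"delta_rot":[0,0,0]}]'
python3 -c "from h import *;where()"
python3 -m handwheel '[{"dp":[0,-0.026,0.005],"delta_rot":[0,0,0]},{"dp":[0,-0.051,0.013],"delta_rot":[0,0,0]},{"dp":[0,-0.065,0.019],"delta_rot":[0,0,0]},{"dp":[0,-0.073,0.023],"delta_rot":[0,0,0]},{"dp":[0,-0.073,0.023],"delta_rot":[0,0,0]}]'
python3 -c "from h import *;where()"
```

```text
clock: 31.88
tcp_pos: [0.4974, 0.2772, 0.3025]
orientation: [-3.131, -0.203, -0.015]
contact_force: [1.1, -1.6, 12.7]
grip_width: 0.0145
gripper_force: 44.6
clk 31.88 TCP T [ 0.5291 -0.2104] z 0.3025 yaw 7.42 tilt 0.61 F [ 1.1 -1.6 12.7] w 0.0145 g 44.6
clock: 32.5
tcp_pos: [0.4875, 0.3496, 0.276]
orientation: [-3.13, -0.205, -0.009]
contact_force: [3.3, 3.6, 5.8]
grip_width: 0.0146
gripper_force: 47.4
clk 32.5 TCP T [ 0.5286 -0.2836] z 0.276 yaw 7.5 tilt 0.43 F [3.3 3.6 5.8] w 0.0146 g 47.4
```

```bash
python3 -m handwheel '[{"dp":[0,0,0],"delta_rot":[0,0,0]},{"dp":[0,0,0],"delta_rot":[0,0,0]},{"dp":[0,0,0],"delta_rot":[0,0,0]},{"dp":[0,0,0],"delta_rot":[0,0,0]},{"dp":[0,0,-0.04],"delta_rot":[0,0,0]},{"dp":[0,0,-0.075],"delta_rot":[0,0,0]},{"dp":[0,0,-0.075],"delta_rot":[0,0,0]},{"dp":[0,0,-0.075],"delta_rot":[0,0,0]},{"dp":[0,0,-0.075],"delta_rot":[0,0,0]},{"dp":[0,0,-0.075],"delta_rot":[0,0,0]},{"dp":[0,0,-0.075],"delta_rot":[0,0,0]}]' 0.6
python3 -m handwheel '[{"dp":[0,0.05,0],"delta_rot":[0,0,0]},{"dp":[0,0.1,0],"delta_rot":[0,0,0]},{"dp":[0,0.15,0],"delta_rot":[0,0,0]},{"dp":[-0.14,0.4,0],"delta_rot":[0,0,0]},{"dp":[-0.14,0.4,0],"delta_rot":[0,0,0]},{"dp":[-0.14,0.4,0],"delta_rot":[0,0,0]},{"dp":[-0.14,0.4,0],"delta_rot":[0,0,0]},{"dp":[-0.14,0.4,0],"delta_rot":[0,0,0]},{"dp":[-0.14,0.4,0],"delta_rot":[0,0,0]},{"dp":[-0.14,0.4,0],"delta_rot":[0,0,0]}]' 1
python3 - <<'E'
from h import *
where();t,s=look('o')
b=blobs(t,*RED,(40,190,92,310),80)[0];b2=blobs(s,*RED,(430,90,490,140),50)[0]
print(b[1],b2[1],cross(ray(t,*b[1]),ray(s,*b2[1])))
E
```

```text
clock: 33.88
tcp_pos: [0.4857, 0.3469, 0.3478]
orientation: [3.135, 0.204, -0.001]
contact_force: [0.5, -0.2, 0.4]
grip_width: 0.0513
gripper_force: 0.0
clock: 35.12
tcp_pos: [0.3991, -0.0669, 0.3484]
orientation: [-3.135, -0.205, -0.001]
contact_force: [-0.2, 0.0, 0.4]
grip_width: 0.0855
gripper_force: 0.0
clk 35.12 TCP T [0.3871 0.118 ] z 0.3484 yaw 7.48 tilt 0.03 F [-0.2  0.   0.4] w 0.0855 g 0.0
yel 182 [0.5049 0.1183 0.1031] T [ 0.516 -0.052] st [-0.0006  0.0532] gap 0.0017
yel 179 [0.6068 0.1313 0.1028] T [ 0.6187 -0.0517] st [-0.0009 -0.0495] gap 0.0023
pink 580 [ 0.6538 -0.2334  0.0587] T [0.6181 0.3161] st [-0.3687 -0.0489] gap 0.0007
[ 78.41492865 253.43139407] [454.86430678 118.1120944 ] (array([0.52739469, 0.35277114, 0.28664101]), np.float64(0.004610544470189507))
```

View pics/os.png

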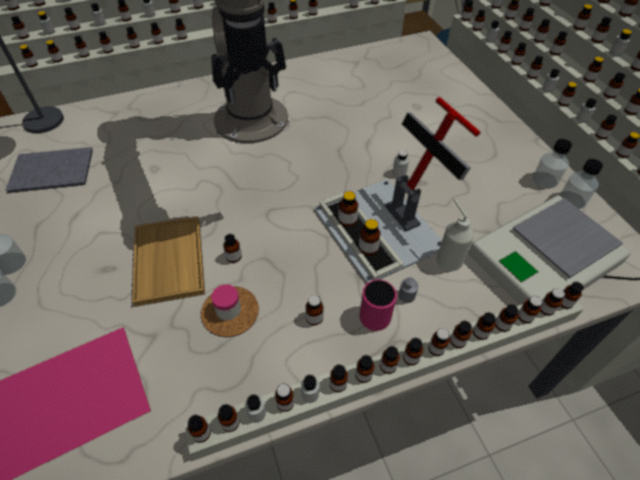

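```bash
python3 -m handwheel '[{"dp":[0.129,-0.170,0],"delta_rot":[0,0,0]},{"dp":[0.129,-0.170,0],"delta_rot":[0,0,0]},{"dp":[0.129,-0.170,0],"delta_rot":[0,0,0]},{"dp":[0.129,-0.170,0],"delta_rot":[0,0,0]},{"dp":[0.129,-0.170,0],"delta_rot":[0,0,0]},{"dp":[0.129,-0.170,0.05],"delta_rot":[0,0,0]},{"dp":[0.129,-0.170,0.11],"delta_rot":[0,0,0]},{"dp":[0.129,-0.170,0.17],"delta_rot":[0,0,0]},{"dp":[0.129,-0.170,0.19],"delta_rot":[0,0,0]},{"dp":[0.129,-0.170,0.19],"delta_rot":[0,0,0]}]'
python3 -c "from h import *;where()"
```

```text
clock: 36.48
tcp_pos: [0.5032, 0.1165, 0.1569]
orientation: [3.134, 0.203, -0.006]
contact_force: [0.3, -0.2, -0.2]
grip_width: 0.085
gripper_force: 0.0
clk 36.48 TCP T [ 0.5141 -0.0504] z 0.1569 yaw 7.42 tilt 0.23 F [ 0.3 -0.2 -0.2] w 0.085 g 0.0
```

```bash
python3 -m handwheel '[{"dp":[0.001,-0.001,0.05],"delta_rot":[0,0,0]},{"dp":[0.001,-0.001,0.09],"delta_rot":[0,0,0]},{"dp":[0.001,-0.001,0.114],"delta_rot":[0,0,0]},{"dp":[0.001,-0.001,0.114],"delta_rot":[0,0,0]}]'
python3 -m handwheel '[{"dp":[0,0,0],"delta_rot":[0,0,0]},{"dp":[0,0,0],"delta_rot":[0,0,0]},{"dp":[0,0,0],"delta_rot":[0,0,0]},{"dp":[0,0,0],"delta_rot":[0,0,0]},{"dp":[0,0,0],"delta_rot":[0,0,0]},{"dp":[0,0,0],"delta_rot":[0,0,0]},{"dp":[0,0,0],"delta_rot":[0,0,0]}]' 0.2 40
python3 -m handwheel '[{"dp":[0,0,-0.05],"delta_rot":[0,0,0]},{"dp":[0,0,-0.1],"delta_rot":[0,0,0]},{"dp":[0,0,-0.1],"delta_rot":[0,0,0]}]'
python3 -c "from h import *;where()"
```

```text
clock: 36.98
tcp_pos: [0.5055, 0.1183, 0.0443]
orientation: [3.134, 0.203, -0.002]
contact_force: [-0.8, -0.4, 0.2]
grip_width: 0.0854
gripper_force: 0.0
clock: 37.85
tcp_pos: [0.5068, 0.119, 0.046]
orientation: [-3.135, -0.204, -0.005]
contact_force: [-0.3, 0.1, 7.3]
grip_width: 0.0467
gripper_force: 40.0
clock: 38.22
tcp_pos: [0.5084, 0.1196, 0.1487]
orientation: [-3.134, -0.203, -0.014]
contact_force: [0.2, 0.3, -1.8]
grip_width: 0.0469
gripper_force: 42.7
clk 38.23 TCP T [ 0.5196 -0.0528] z 0.1487 yaw 7.42 tilt 0.5 F [ 0.2  0.3 -1.8] w 0.0469 g 42.7
```

```bash
python3 -m handwheel '[{"dp":[-0.15,0.428,0],"delta_rot":[0,0,0]},{"dp":[-0.15,0.428,0],"delta_rot":[0,0,0]},{"dp":[-0.15,0.428,0],"delta_rot":[0,0,0]},{"dp":[-0.15,0.428,0],"delta_rot":[0,0,0]},{"dp":[-0.15,0.428,0],"delta_rot":[0,0,0]},{"dp":[-0.15,0.428,0],"delta_rot":[0,0,0]},{"dp":[-0.15,0.428,0],"delta_rot":[0,0,0]},{"dp":[-0.15,0.428,0],"delta_rot":[0,0,0]},{"dp":[-0.15,0.428,0],"delta_rot":[0,0,0]},{"dp":[-0.15,0.428,0.05],"delta_rot":[0,0,0]},{"dp":[-0.15,0.428,0.085],"delta_rot":[0,0,0]},{"dp":[-0.15,0.428,0.085],"delta_rot":[0,0,0]}]'
python3 -c "from h import *;where();look()"
```

```text
clock: 39.72
tcp_pos: [0.4111, -0.3214, 0.057]
orientation: [-3.13, -0.209, 0.007]
contact_force: [0.9, 1.6, -1.9]
grip_width: 0.047
gripper_force: 42.7
clk 39.73 TCP T [0.366  0.3719] z 0.057 yaw 7.64 tilt 0.37 F [ 0.9  1.6 -1.9] w 0.047 g 42.7
yel 177 [0.6068 0.1314 0.1026] T [ 0.6187 -0.0517] st [-0.0009 -0.0495] gap 0.002
pink 579 [ 0.6537 -0.2334  0.0586] T [0.618  0.3161] st [-0.3687 -0.0488] gap 0.0006
```

```bash
python3 -m handwheel '[{"dp":[0,0.001,0.009],"delta_rot":[0,0,0]},{"dp":[0,0.001,0.014],"delta_rot":[0,0,0]},{"dp":[0,0.001,0.017],"delta_rot":[0,0,0]},{"dp":[0,0.001,0.018],"delta_rot":[0,0,0]},{"dp":[0,0.001,0.018],"delta_rot":[0,0,0]}]'
python3 -m handwheel '[{"dp":[0,0,0],"delta_rot":[0,0,0]},{"dp":[0,0,0],"delta_rot":[0,0,0]},{"dp":[0,0,0],"delta_rot":[0,0,0]},{"dp":[0,0,0],"delta_rot":[0,0,0]},{"dp":[0,0,0],"delta_rot":[0,0,0]},{"dp":[0,0,-0.04],"delta_rot":[0,0,0]},{"dp":[0,0,-0.09],"delta_rot":[0,0,0]},{"dp":[0,0,-0.13],"delta_rot":[0,0,0]},{"dp":[0,0,-0.13],"delta_rot":[0,0,0]}]' 1
python3 -m handwheel '[{"dp":[0.253,-0.426,0],"delta_rot":[0,0,0]},{"dp":[0.253,-0.426,0],"delta_rot":[0,0,0]},{"dp":[0.253,-0.426,0],"delta_rot":[0,0,0]},{"dp":[0.253,-0.426,0],"delta_rot":[0,0,0]},{"dp":[0.253,-0.426,0],"delta_rot":[0,0,0]},{"dp":[0.253,-0.426,0],"delta_rot":[0,0,0]},{"dp":[0.253,-0.426,0],"delta_rot":[0,0,0]},{"dp":[0.253,-0.426,0],"delta_rot":[0,0,0]},{"dp":[0.253,-0.426,0],"delta_rot":[0,0,0]},{"dp":[0.253,-0.426,0],"delta_rot":[0,0,0]}]'
python3 -c "from h import *;where();look()"
```

```text
clock: 40.45
tcp_pos: [0.4123, -0.3262, 0.0413]
orientation: [3.135, 0.203, 0.0]
contact_force: [0.9, -0.4, -1.9]
grip_width: 0.0471
gripper_force: 42.7
clock: 41.58
tcp_pos: [0.4143, -0.3274, 0.1747]
orientation: [3.131, 0.203, 0.008]
contact_force: [0.5, 0.2, -1.3]
grip_width: 0.0855
gripper_force: 0.0
clock: 42.82
tcp_pos: [0.6073, 0.1283, 0.1699]
orientation: [3.134, 0.204, -0.004]
contact_force: [0.3, -0.6, 0.7]
grip_width: 0.0852
gripper_force: 0.0
clk 42.83 TCP T [ 0.6188 -0.0486] z 0.1699 yaw 7.45 tilt 0.15 F [ 0.3 -0.6  0.7] w 0.0852 g 0.0
yel 179 [ 0.4101 -0.3278  0.097 ] T [0.3642 0.3782] st [-0.4308  0.205 ] gap 0.0014
pink 579 [ 0.6538 -0.2334  0.0587] T [0.618  0.3161] st [-0.3687 -0.0488] gap 0.0005
```

```bash
python3 -m handwheel '[{"dp":[0,-0.001,0.05],"delta_rot":[0,0,0]},{"dp":[0,-0.001,0.09],"delta_rot":[0,0,0]},{"dp":[0,-0.001,0.115],"delta_rot":[0,0,0]},{"dp":[0,-0.001,0.126],"delta_rot":[0,0,0]},{"dp":[0,-0.001,0.126],"delta_rot":[0,0,0]}]'
python3 -m handwheel '[{"dp":[0,0,0],"delta_rot":[0,0,0]},{"dp":[0,0,0],"delta_rot":[0,0,0]},{"dp":[0,0,0],"delta_rot":[0,0,0]},{"dp":[0,0,0],"delta_rot":[0,0,0]},{"dp":[0,0,0],"delta_rot":[0,0,0]},{"dp":[0,0,0],"delta_rot":[0,0,0]},{"dp":[0,0,0],"delta_rot":[0,0,0]}]' 0.2 40
python3 -m handwheel '[{"dp":[0,0,-0.05],"delta_rot":[0,0,0]},{"dp":[0,0,-0.1],"delta_rot":[0,0,0]},{"dp":[0,0,-0.1],"delta_rot":[0,0,0]}]'
python3 -c "from h import *;where()"
```

```text
clock: 43.55
tcp_pos: [0.6078, 0.129, 0.0452]
orientation: [3.135, 0.202, -0.001]
contact_force: [-0.2, 0.7, 0.2]
grip_width: 0.0854
gripper_force: 0.0
clock: 44.42
tcp_pos: [0.6089, 0.1306, 0.0468]
orientation: [-3.134, -0.204, -0.004]
contact_force: [-1.2, 0.1, 6.4]
grip_width: 0.0467
gripper_force: 41.0
clock: 44.8
tcp_pos: [0.6108, 0.131, 0.15]
orientation: [-3.133, -0.203, -0.013]
contact_force: [-0.2, 0.1, -1.5]
grip_width: 0.0466
gripper_force: 42.3
clk 44.8 TCP T [ 0.6226 -0.0508] z 0.15 yaw 7.43 tilt 0.49 F [-0.2  0.1 -1.5] w 0.0466 g 42.3
```

```bash
python3 -m handwheel '[{"dp":[-0.147,0.456,0],"delta_rot":[0,0,0]},{"dp":[-0.147,0.456,0],"delta_rot":[0,0,0]},{"dp":[-0.147,0.456,0],"delta_rot":[0,0,0]},{"dp":[-0.147,0.456,0],"delta_rot":[0,0,0]},{"dp":[-0.147,0.456,0],"delta_rot":[0,0,0]},{"dp":[-0.147,0.456,0],"delta_rot":[0,0,0]},{"dp":[-0.147,0.456,0],"delta_rot":[0,0,0]},{"dp":[-0.147,0.456,0],"delta_rot":[0,0,0]},{"dp":[-0.147,0.456,0],"delta_rot":[0,0,0]},{"dp":[-0.147,0.456,0.05],"delta_rot":[0,0,0]},{"dp":[-0.147,0.456,0.085],"delta_rot":[0,0,0]},{"dp":[-0.147,0.456,0.085],"delta_rot":[0,0,0]}]'
python3 -c "from h import *;where();look()"
```

```text
clock: 46.3
tcp_pos: [0.5188, -0.3383, 0.0568]
orientation: [-3.13, -0.206, 0.01]
contact_force: [-0.3, 0.3, -2.0]
grip_width: 0.0472
gripper_force: 42.3
clk 46.3 TCP T [0.4706 0.4027] z 0.0568 yaw 7.54 tilt 0.45 F [-0.3  0.3 -2. ] w 0.0472 g 42.3
pink 571 [ 0.6687 -0.2803  0.0581] T [0.6267 0.3646] st [-0.4172 -0.0575] gap 0.0006
```

```bash
python3 -m handwheel '[{"dp":[0,0.001,0.009],"delta_rot":[0,0,0]},{"dp":[0,0.001,0.014],"delta_rot":[0,0,0]},{"dp":[0,0.001,0.0165],"delta_rot":[0,0,0]},{"dp":[0,0.001,0.0175],"delta_rot":[0,0,0]},{"dp":[0,0.001,0.0175],"delta_rot":[0,0,0]}]'
python3 -m handwheel '[{"dp":[0,0,0],"delta_rot":[0,0,0]},{"dp":[0,0,0],"delta_rot":[0,0,0]},{"dp":[0,0,0],"delta_rot":[0,0,0]},{"dp":[0,0,0],"delta_rot":[0,0,0]},{"dp":[0,0,0],"delta_rot":[0,0,0]},{"dp":[0,0,-0.04],"delta_rot":[0,0,0]},{"dp":[0,0,-0.09],"delta_rot":[0,0,0]},{"dp":[0,0,-0.13],"delta_rot":[0,0,0]},{"dp":[-0.02,-0.22,-0.13],"delta_rot":[0,0,0]},{"dp":[-0.02,-0.22,-0.13],"delta_rot":[0,0,0]},{"dp":[-0.02,-0.22,-0.13],"delta_rot":[0,0,0]},{"dp":[-0.02,-0.22,-0.13],"delta_rot":[0,0,0]}]' 1
python3 - <<'E'
from h import *
where();t,s=look()
g=lambda f,a:cv2.resize(f['img'][a[1]:a[1]+190,a[0]:a[0]+180],None,fx=2.2,fy=2.2,interpolation=2)
cv2.imwrite('pics/q.png',np.hstack([g(s,(110,190)),g(t,(340,170))]))
E
```

```text
clock: 47.02
tcp_pos: [0.5214, -0.3422, 0.0429]
orientation: [3.135, 0.204, 0.0]
contact_force: [0.0, 0.7, -1.6]
grip_width: 0.0469
gripper_force: 42.3
clock: 48.52
tcp_pos: [0.4721, -0.1232, 0.173]
orientation: [-3.134, -0.209, -0.0]
contact_force: [1.4, 0.5, 0.3]
grip_width: 0.0852
gripper_force: 0.0
clk 48.52 TCP T [0.4522 0.1833] z 0.173 yaw 7.64 tilt 0.02 F [1.4 0.5 0.3] w 0.0852 g 0.0
yel 170 [ 0.5193 -0.3438  0.0982] T [0.4704 0.4082] st [-0.4608  0.0988] gap 0.0019
pink 569 [ 0.6687 -0.2803  0.0581] T [0.6267 0.3645] st [-0.4171 -0.0575] gap 0.0007
```

View pics/q.png

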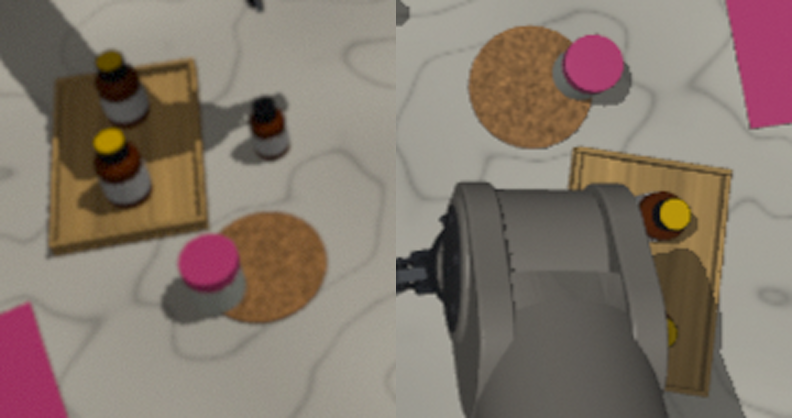

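```bash
python3 -m handwheel '[{"dp":[0.176,0.178,0],"delta_rot":[0,0,0]},{"dp":[0.176,0.178,0],"delta_rot":[0,0,0]},{"dp":[0.176,0.178,0],"delta_rot":[0,0,0]},{"dp":[0.176,0.178,0],"delta_rot":[0,0,0]},{"dp":[0.176,0.178,0],"delta_rot":[0,0,0]},{"dp":[0.176,0.178,0],"delta_rot":[0,0,0]},{"dp":[0.176,0.178,0.03],"delta_rot":[0,0,0]},{"dp":[0.176,0.178,0.05],"delta_rot":[0,0,0]},{"dp":[0.176,0.178,0.05],"delta_rot":[0,0,0]}]'
python3 -c "from h import *;where()"
```

```text
clock: 49.75
tcp_pos: [0.6688, -0.2795, 0.121]
orientation: [-3.133, -0.205, 0.006]
contact_force: [0.6, -0.1, 0.3]
grip_width: 0.0851
gripper_force: 0.0
clk 49.75 TCP T [0.6269 0.3637] z 0.121 yaw 7.47 tilt 0.23 F [ 0.6 -0.1  0.3] w 0.0851 g 0.0
```

```bash
python3 -m handwheel '[{"dp":[0.001,-0.001,0.05],"delta_rot":[0,0,0]},{"dp":[0.001,-0.001,0.075],"delta_rot":[0,0,0]},{"dp":[0.001,-0.001,0.087],"delta_rot":[0,0,0]},{"dp":[0.001,-0.001,0.087],"delta_rot":[0,0,0]}]'
python3 -m handwheel '[{"dp":[0,0,0],"delta_rot":[0,0,0]},{"dp":[0,0,0],"delta_rot":[0,0,0]},{"dp":[0,0,0],"delta_rot":[0,0,0]},{"dp":[0,0,0],"delta_rot":[0,0,0]},{"dp":[0,0,0],"delta_rot":[0,0,0]},{"dp":[0,0,0],"delta_rot":[0,0,0]}]' 0.3 40
python3 -c "from h import *;where()"
python3 -m handwheel '[{"dp":[0,0,-0.015],"delta_rot":[0,0,0]},{"dp":[0,0,-0.03],"delta_rot":[0,0,0]},{"dp":[-0.009,-0.025,-0.03],"delta_rot":[0,0,0]},{"dp":[-0.009,-0.049,-0.03],"delta_rot":[0,0,0]},{"dp":[-0.009,-0.049,-0.03],"delta_rot":[0,0,0]},{"dp":[-0.009,-0.049,-0.015],"delta_rot":[0,0,0]},{"dp":[-0.009,-0.049,-0.008],"delta_rot":[0,0,0]},{"dp":[-0.009,-0.049,-0.008],"delta_rot":[0,0,0]}]'
python3 -c "from h import *;where()"
```

```text
clock: 50.25
tcp_pos: [0.6716, -0.2792, 0.0362]
orientation: [3.135, 0.204, 0.0]
contact_force: [-0.0, -0.5, 0.1]
grip_width: 0.0855
gripper_force: 0.0
clock: 51.0
tcp_pos: [0.6727, -0.2794, 0.0379]
orientation: [3.134, 0.204, 0.004]
contact_force: [-1.2, 0.7, 6.2]
grip_width: 0.0569
gripper_force: 42.3
clk 51.0 TCP T [0.6308 0.3642] z 0.0379 yaw 7.44 tilt 0.16 F [-1.2  0.7  6.2] w 0.0569 g 42.3
clock: 52.0
tcp_pos: [0.6552, -0.2324, 0.0422]
orientation: [-3.135, -0.202, 0.004]
contact_force: [-0.1, -0.2, -1.6]
grip_width: 0.0567
gripper_force: 43.1
clk 52.0 TCP T [0.6196 0.3152] z 0.0422 yaw 7.39 tilt 0.14 F [-0.1 -0.2 -1.6] w 0.0567 g 43.1
```

```bash
python3 -m handwheel '[{"dp":[0,0,0.003],"delta_rot":[0,0,0]},{"dp":[0,0,0.005],"delta_rot":[0,0,0]},{"dp":[0,0,0.006],"delta_rot":[0,0,0]},{"dp":[0,0,0.006],"delta_rot":[0,0,0]}]'
python3 -m handwheel '[{"dp":[0,0,0],"delta_rot":[0,0,0]},{"dp":[0,0,0],"delta_rot":[0,0,0]},{"dp":[0,0,0],"delta_rot":[0,0,0]},{"dp":[0,0,0],"delta_rot":[0,0,0]},{"dp":[0,0,-0.04],"delta_rot":[0,0,0]},{"dp":[0,0,-0.1],"delta_rot":[0,0,0]},{"dp":[0,0,-0.15],"delta_rot":[0,0,0]},{"dp":[-0.15,-0.15,-0.15],"delta_rot":[0,0,0]},{"dp":[-0.15,-0.2,-0.15],"delta_rot":[0,0,0]},{"dp":[-0.15,-0.2,-0.15],"delta_rot":[0,0,0]},{"dp":[-0.15,-0.2,-0.15],"delta_rot":[0,0,0]},{"dp":[-0.15,-0.2,-0.15],"delta_rot":[0,0,0]}]' 1
python3 -m handwheel '[{"dp":[0,-0.05,0],"delta_rot":[0,0,0]},{"dp":[0,-0.1,0],"delta_rot":[0,0,0]},{"dp":[0,-0.1,0],"delta_rot":[0,0,0]},{"dp":[0,-0.1,0],"delta_rot":[0,0,0]}]'
python3 -c "from h import *;where();look('z')"
```

```text
clock: 52.5
tcp_pos: [0.6563, -0.2319, 0.0382]
orientation: [3.135, 0.204, 0.001]
contact_force: [-0.7, 1.4, 1.6]
grip_width: 0.0567
gripper_force: 43.4
clock: 54.0
tcp_pos: [0.4786, -0.0495, 0.1879]
orientation: [3.134, 0.213, -0.002]
contact_force: [0.7, -0.7, 0.0]
grip_width: 0.0853
gripper_force: 0.0
clock: 54.5
tcp_pos: [0.4692, 0.0454, 0.1878]
orientation: [3.135, 0.203, 0.0]
contact_force: [0.5, -0.4, -1.0]
grip_width: 0.0852
gripper_force: 0.0
clk 54.5 TCP T [0.4712 0.0157] z 0.1878 yaw 7.4 tilt 0.03 F [ 0.5 -0.4 -1. ] w 0.0852 g 0.0
yel 178 [ 0.4103 -0.3274  0.0974] T [0.3645 0.3778] st [-0.4304  0.2047] gap 0.0003
yel 170 [ 0.5193 -0.3439  0.0981] T [0.4704 0.4083] st [-0.4609  0.0988] gap 0.0019
pink 579 [ 0.6525 -0.2331  0.0586] T [0.6168 0.3156] st [-0.3682 -0.0476] gap 0.0008
```

View pics/zs.png

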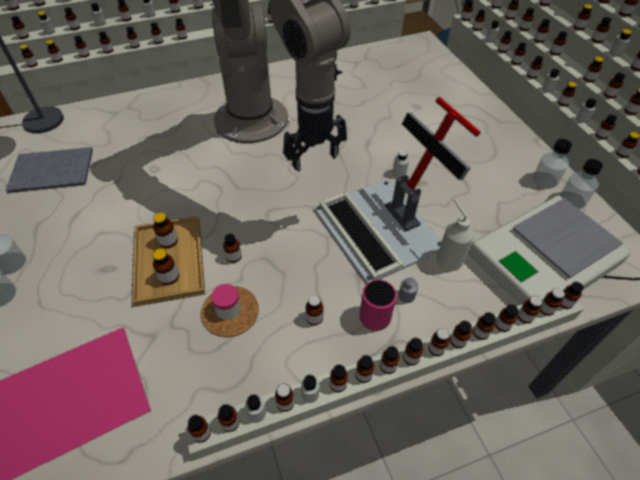

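The picture shows both bottles upright in the tray at (165,230) and (165,267), and the jar centred on the mat at (227,300). The clamp is open and the nest is empty, so I am handing in.

```bash
python3 -c "from bench import r;print(r.hand_in())"
```

```text
the job is handed in; nothing more can be done
None
```

The job is handed in: the jar is on the mat (I put it back at the centre after it was knocked about 5 cm aside mid-run), the clamp was closed onto the two bottles for over 3 s hands-off and then opened fully, and both bottles stand upright in the tray.

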